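# Set the fence of a trimming jig to its gauge pins and clamp it

### The job

Set up the insole trimming jig: slide the blue slotted fence along its studs, away from you, until its flange bears squared and firmly, but gently, on both red gauge pins. Then swing the black clamp lever clockwise until the clamp is firmly tight, without overstraining it, and let go. Leave the sanding block, the tape and the thread spool beside the jig alone.

Things in the scene. Friction and masses are not known exactly. Their poses are not given: they have to be found in the camera images.
- bed: aluminium bed plate of the jig, screwed down, 205 x 190 x 12 mm. Origin on the table, midway between the two 8 mm studs that pass through the fence's slots, at y = +60 mm (plain guide stud) and y = -60 mm (clamp stud, the lever's axis). x is the direction in which the fence slides (away from the robot), z up.
- gauge: setting gauge, fixed on the bed: dark bar with two red pins (12 mm across, top 30 mm above the bed) at y = +55 and -55 mm; the bar is 8 mm high, begins 4 mm behind the pins' near faces. Origin on the bed, on the line of the pins' near faces, which the flange must touch; axes as the bed's (x away from the fence). Pressing the fence on the pins with about 5 to 15 N is right; more than 25 N would bend them.
- fence: loose blue fence, about 0.6 kg, with a smooth heavy foot (it takes 1 to 3 N to slide): plate 110 x 170 x 6 mm lying on the bed, two slots along x at y = +60 and -60 mm (slot 9.5 mm wide on 8 mm studs), and an upright flange 8 mm thick, 170 mm long, 45 mm high over the bed, at its far end (x = 47 to 55 mm). Origin under the plate's centre; axes as the bed's. It stands 20 to 60 mm short of the pins at the start.
- fence_grip (a point): point in the middle of the fence's flange, half-way through its 8 mm thickness, 8.5 mm below its top edge. The flange's back (robot's side) is free, clear for 45 mm to either side of this point; it can be pushed from behind or pinched from above.
- fence_left (a point): point on the far face of the flange, 15 mm above the bed, at the fence's y = +55 mm, which comes to touch the left pin.
- fence_right (a point): the same at y = -55 mm, which comes to touch the right pin.
- lever (a joint): clamp lever angle in rad, 0 (arm along the bed's -y; loose) to 1.75, growing clockwise seen from above (toward the bed's -x at 1.57). The handle runs on a circle of 65 mm about the clamp stud. Starts at 0 to 0.15. A brass washer under it, on stiff spring discs, lowers 3 mm per rad and meets the fence somewhere between 0.45 and 1.2, which can only be felt. It stays where left.
- lever_handle (a point): centre of the lever's upright black handle post, 14 mm across; the post is free from 18 mm below this point to 17 mm above it. Turning it takes about 5.4 N along the circle while loose; the force then rises as the clamp bites: 7.5 to 10 N is firmly tight (the fence held down with 45 to 110 N), above 11.5 N overstrains the clamp (before the lever's own end stop).
- block: brown cork sanding block, 60 x 90 x 30 mm, lying flat; origin at its underside's centre. Bystander: leave it alone.
- tape: black roll of tape lying flat, 62 mm across, 19 mm high; origin at its underside's centre. Bystander: leave it alone.
- spool: thread spool, 36 mm across, 45 mm high, standing; origin at its underside's centre. Bystander: leave it alone.

How it is judged:
By the outcome, as a careful person would: the job done as asked, in the order asked, and still so for the second after the job is handed in, with the robot touching nothing.
It also fails if it takes over 70 s, if anything falls off the work surface, if the arm or the gripper's body presses on something with over 40 N, if the wrist force passes 120 N, or if a joint passes its speed limit or range.

### The arm

A 6-joint arm with a two-finger parallel gripper is mounted at the origin on a cart in front of the work surface, level with it; the furniture and walls round the work are solid. World frame = base frame: x ahead of the robot, y to its left, z up, the work surface at z = 0. Lengths are in m, angles in rad, forces in N, time in s.
With the tool pointing down it reaches from about 0.35 to 0.975 m from the base axis. Payload 7.1 kg.
Tool frame: the origin (TCP) lies midway between the tips of the shut fingers; the grasp point (between the pads) lies 19 mm behind it (grip_depth is the distance from the TCP to the grasp point, in m); z points along the fingers, y is the line along which they close (so a half turn about z gives the same grasp; the last joint's range is limited). The gripper opens to 88 mm and grips with 3 to 60 N. Pads are 20 mm wide; open, the fingers measure 115 mm over their backs; the gripper's body (75 mm by 178 mm) begins 61 mm behind the grasp point.
Start: joints at [-1.246, 0.423, 1.63, -0, 1.089, -0.019], TCP at [0.211, -0.588, 0.223] pointing down, gripper open.
Joint ranges: [-3, 3], [-0.9, 2.11], [0.09, 2.58], [-1.31, 4.45], [0.11, 2.69], [-2.54, 2.54]. Speed limits (rad/s): [2.39, 2.39, 3.01, 3.14, 3.14, 3.14].

### API

Orientations are given as a unit quaternion [x, y, z, w].
In Python, from cell import * gives the robot as it stands. The module is installed in compiled form; this text tells all that it offers.
- The arm moves only by the shell command python3 -m inch 'ROWS' [FORCE]. ROWS is JSON, a list of rows, each an object of numbers: "wx", "wy", "wz": the turn, a rotation vector about the tool's x, y, z in degrees; "x", "y", "z": the shift along the tool's x, y, z in cm; "jaw": the opening in per cent of the stroke, from 0 (shut) to 100 (fully open). In form: [{"wx": .., "wy": .., "wz": .., "x": .., "y": .., "z": .., "jaw": ..}, ...]. A call has 1 to 5 rows; each row shifts and turns the commanded pose from where the row before left it, along the tool's axes as they then stand; what a row does not reach is not made up. A row lasts 1/10 s, in which the tool goes at most 50 mm and 8.59 degrees, less where a joint would pass 70% of its speed; a pose out of reach is approached as far as the arm can. A call with a gripper value outside its range is refused whole. The fingers move at their own pace and stop on an object; FORCE is the grip in N (left out, the last holds). Time passes only in rows, so rows that do not move let the fingers close. It gives the time, the measured TCP pose, the force, the opening and the grip force at its end, in the units of the state.
- state(): the state, without advancing time (a new reading comes with each control period).
- read_camera(name): name is "side" or "top" or "wrist"; returns (picture, depth): 400x640x3 uint8, blue, green, red; 400x640 float32, m along the optical axis (not along the pixel's ray), 0 where there is no reading.
- calibration(name): a dict with "fx", "fy", "cx", "cy" (pixels), "D" ([k1, k2, p1, p2, k3] as OpenCV has them; the pictures are not rectified), "rvec" (rotation vector, rad) and "tvec" (3), from world to camera coordinates, as OpenCV has them. Camera axes: x right, y down, z forward; pixel columns grow to the right and rows downward; lengths in m; the calibration is good to about 2 mm. A picture is of the moment at which its call begins: read the wrist's pose just before it. calibration takes no time and is no camera call; for the wrist camera it gives the pose at the moment of the call.
- job_done(): hands the job in; it is judged then, once.
The state is a dict: "clock": time; "joint_pos": joint angles; "qvel": joint speeds; "joint_efforts": joint torques, N m; "ee_pos": TCP position; "tcp_rot": TCP orientation; "ft_force": force on the tool from outside, world axes, zero at the start; "wrist_torque": the same for the moment, N m; "gripper_width": finger opening in m; "grip_force": force on a finger pad.
Only numpy, scipy, OpenCV 4.12 (cv2) and the standard library are available. Lean on these libraries where they do the work, as an engineer would, in place of code of your own. Each camera call takes 0.05 s, during which the arm holds its last target. There are 200 camera calls.

## Working session

There is one attempt and no reset: what is moved stays moved. The work goes in short steps, Python scripts to look and compute and a shell command to move; the robot and the scene stay as the last step left them, time stands still between calls to the robot, and variables do not carry over. Pictures are saved under pics/ and viewed, at most 10 in all, crops included, and the job is handed in when it is done.

```bash
mkdir -p pics
cat > h.py <<'E'
from cell import *
import cv2, numpy as np
from scipy.spatial.transform import Rotation as R
def grab(n):
    c=calibration(n); p,d=read_camera(n); return p,d,c
def world(px,d,c,z=None):
    K=np.array([[c['fx'],0,c['cx']],[0,c['fy'],c['cy']],[0,0,1]])
    u=cv2.undistortPoints(np.array([[px]],float),K,np.array(c['D']))[0,0]
    Rm=cv2.Rodrigues(np.array(c['rvec'],float))[0]; t=np.array(c['tvec'],float).ravel()
    ray=np.array([u[0],u[1],1.])
    if z is None:
        return Rm.T@(ray*d[int(px[1]),int(px[0])]-t)
    o=-Rm.T@t; v=Rm.T@ray
    return o+v*(z-o[2])/v[2]
def worldmap(d,c):
    K=np.array([[c['fx'],0,c['cx']],[0,c['fy'],c['cy']],[0,0,1]])
    h,w=d.shape; g=np.stack(np.meshgrid(np.arange(w),np.arange(h)),-1).reshape(-1,1,2).astype(float)
    u=cv2.undistortPoints(g,K,np.array(c['D'])).reshape(h,w,2)
    Rm=cv2.Rodrigues(np.array(c['rvec'],float))[0]; t=np.array(c['tvec'],float).ravel()
    P=np.dstack([u,np.ones((h,w))])*d[...,None]
    return (P-t)@Rm
E
python3 - <<'E'
from h import *
p,d,c=grab('top'); cv2.imwrite('pics/top.png',p); np.savez('top.npz',p=p,d=d)
p2,d2,c2=grab('side'); cv2.imwrite('pics/side.png',p2)
s=state(); print(s)
E
```

```text
{'clock': 0.1, 'joint_pos': array([-1.24599455e+00,  4.23729124e-01,  1.63058707e+00, -1.85274438e-05,
        1.08860008e+00, -1.89849182e-02]), 'qvel': array([ 8.32687216e-05, -1.69479290e-03, -2.02907732e-03, -7.27602512e-04,
        4.89023203e-05,  7.28267332e-04]), 'joint_efforts': array([-2.75267321e-04, -5.45613778e+01, -2.74322391e+01,  6.44823234e-02,
        1.87933375e-02, -3.02415219e-05]), 'ee_pos': array([ 0.21053184, -0.58795597,  0.22201188]), 'tcp_rot': array([ 9.85261728e-01,  1.71052299e-01, -1.08911422e-04, -6.52839111e-04]), 'ft_force': array([-0.38830825,  0.19810578,  0.02295011]), 'wrist_torque': array([ 0.01578152,  0.03539166, -0.01804504]), 'grip_force': 0.0, 'gripper_width': 0.08795699006028634}
```

View pics/top.png

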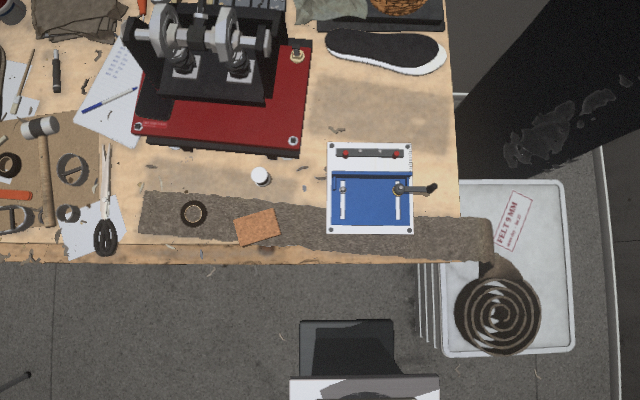

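View pics/side.png

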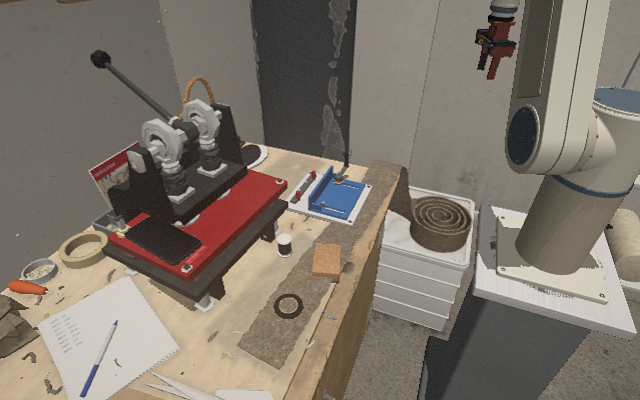

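The top view shows the bed at (327–413, 142–234), red pins at about (345,153) and (396,153), the flange along row ~175, the clamp stud at (398,188) and the handle at (432,187). In both views the bystanders sit to the left of the jig.

Run:
```python
from h import *
z=np.load('top.npz'); p,d=z['p'],z['d']; c=calibration('top'); W=worldmap(d,c)
hsv=cv2.cvtColor(p,cv2.COLOR_BGR2HSV)
sl=np.s_[135:240,320:445]
H=hsv[sl];w=W[sl]
red=((H[...,0]<8)|(H[...,0]>172))&(H[...,1]>130)&(H[...,2]>60)
n,l,st,ce=cv2.connectedComponentsWithStats(red.astype(np.uint8))
for i in range(1,n):
    if st[i,4]>5: print('red',ce[i]+[320,135],st[i,4],np.median(w[l==i],0))
blue=(H[...,0]>100)&(H[...,0]<125)&(H[...,1]>120)
b=w[blue]
fl=b[b[:,2]>0.05]; print('flange',len(fl),fl.min(0),fl.max(0),np.median(fl,0))
pl=b[b[:,2]<0.03]; print('plate',pl.min(0),pl.max(0),np.median(pl,0))
if len(fl)>10:
    a=np.polyfit(fl[:,1],fl[:,0],1); print('slope deg',np.degrees(np.arctan(a[0])))
for q in [(328,143),(411,143),(413,234),(327,234)]: print('bed',q,world(q,d,c,0.012))
for q in [(398,188),(432,187),(434,188),(430,188)]: print(q,world(q,d,c))
r=R.from_quat(state()['tcp_rot']).as_matrix();print(r)
img=cv2.resize(p[130:245,310:450],None,fx=5,fy=5,interpolation=cv2.INTER_CUBIC);cv2.imwrite('pics/crop.png',img)
print(world((345,370),d,c), world((305,140),d,c),world((260,176),d,c))
```

```text
red [345.15789474 152.31578947] 19 [0.62798414 0.03774127 0.04178658]
red [396. 153.] 21 [ 0.62584149 -0.07238887  0.04157647]
flange 203 [ 0.39912144 -0.09986206  0.05311289] [0.58134196 0.08558134 0.89056918] [ 0.57846231 -0.01930036  0.05733623]
plate [ 0.47419983 -0.09981577  0.01267051] [0.57634175 0.0663776  0.02374559] [ 0.52061066 -0.01364001  0.01839335]
slope deg -19.430614083635994
bed (328, 143) [0.65681567 0.07367632 0.012     ]
bed (411, 143) [ 0.65678493 -0.11259801  0.012     ]
bed (413, 234) [ 0.45317798 -0.10890709  0.012     ]
bed (327, 234) [0.4546426  0.07713065 0.012     ]
(398, 188) [ 0.54771215 -0.07241139  0.04948444]
(432, 187) [ 0.54426421 -0.13688855  0.07926422]
(434, 188) [ 0.5420992  -0.14080849  0.07971759]
(430, 188) [ 0.54450648 -0.1361509   0.06623447]
[[ 9.41482198e-01  3.37062425e-01 -4.37951773e-04]
 [ 3.37062710e-01 -9.41481370e-01  1.24917568e-03]
 [ 8.72675079e-06 -1.32369388e-03 -9.99999124e-01]]
[ 0.10960316  0.0296229  -0.22585888] [0.66684151 0.12536842 0.00236495] [0.57533244 0.21823409 0.04602954]
```

View pics/crop.png

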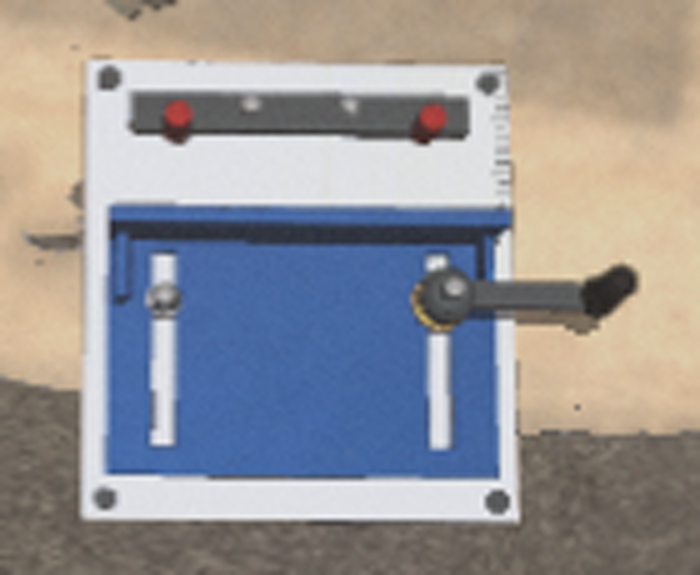

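The crop confirms it: the flange stands about 40 mm short of the pins (pins at crop (178,115) and (432,118)), with the handle at about (610,290). I'll shut the fingers, square the tool to the bed and move above the flange's back.

```bash
python3 -m inch '[{"wz":7,"jaw":0},{"wz":7,"jaw":0},{"wz":7,"jaw":0},{"x":2.2,"y":-3.85,"jaw":0},{"x":2.2,"y":-3.85,"jaw":0}]' 20 && python3 -m inch '[{"x":2.2,"y":-3.85},{"x":2.2,"y":-3.85},{"x":2.2,"y":-3.85},{"x":2.2,"y":-3.85},{"x":2.2,"y":-3.85}]'
```

```text
invalid input
```

```bash
python3 -c "from cell import *;s=state();print(s['clock'],s['ee_pos'])"; python3 -m inch '[{"wx":0,"wy":0,"wz":7,"x":0,"y":0,"z":0,"jaw":0},{"wx":0,"wy":0,"wz":7,"x":0,"y":0,"z":0,"jaw":0},{"wx":0,"wy":0,"wz":7,"x":0,"y":0,"z":0,"jaw":0}]' 20
```

```text
0.1 [ 0.21053184 -0.58795597  0.22201188]
clock: 0.4
ee_pos: [0.2106, -0.5881, 0.2222]
tcp_rot: [1.0, -0.014, -0.0, -0.0]
ft_force: [-0.1, 0.2, -0.3]
gripper_width: 0.0676
grip_force: 0.0
```

```bash
for i in 1; do python3 -m inch '[{"wx":0,"wy":0,"wz":0,"x":2.2,"y":-3.85,"z":0,"jaw":0},{"wx":0,"wy":0,"wz":0,"x":2.2,"y":-3.85,"z":0,"jaw":0},{"wx":0,"wy":0,"wz":0,"x":2.2,"y":-3.85,"z":0,"jaw":0},{"wx":0,"wy":0,"wz":0,"x":2.2,"y":-3.85,"z":0,"jaw":0},{"wx":0,"wy":0,"wz":0,"x":2.2,"y":-3.85,"z":0,"jaw":0}]'; done; python3 -m inch '[{"wx":0,"wy":0,"wz":0,"x":2.2,"y":-3.85,"z":0,"jaw":0},{"wx":0,"wy":0,"wz":0,"x":2.2,"y":-3.85,"z":0,"jaw":0},{"wx":0,"wy":0,"wz":0,"x":2.2,"y":-3.85,"z":0,"jaw":0},{"wx":0,"wy":0,"wz":0,"x":2.2,"y":-3.85,"z":0,"jaw":0},{"wx":0,"wy":0,"wz":0,"x":2.2,"y":-3.85,"z":0,"jaw":0}]'
```

```text
clock: 0.9
ee_pos: [0.3254, -0.3967, 0.2224]
tcp_rot: [1.0, -0.012, -0.0, -0.0]
ft_force: [1.5, -0.8, 0.3]
gripper_width: 0.0269
grip_force: 0.0
clock: 1.4
ee_pos: [0.4398, -0.2068, 0.2226]
tcp_rot: [1.0, -0.011, -0.0, -0.0]
ft_force: [0.0, -0.8, -0.1]
gripper_width: 0.0006
grip_force: 0.0
```

```bash
python3 -m inch '[{"wx":0,"wy":0,"wz":0,"x":1.6,"y":-3.8,"z":0,"jaw":0},{"wx":0,"wy":0,"wz":0,"x":1.6,"y":-3.8,"z":0,"jaw":0},{"wx":0,"wy":0,"wz":0,"x":1.6,"y":-3.8,"z":0,"jaw":0},{"wx":0,"wy":0,"wz":0,"x":1.6,"y":-3.8,"z":0,"jaw":0},{"wx":0,"wy":0,"wz":0,"x":1.6,"y":-3.8,"z":0,"jaw":0}]'
python3 - <<'E'
from h import *
p,d,c=grab('wrist'); cv2.imwrite('pics/w1.png',p); np.savez('w1.npz',p=p,d=d,**{k:np.array(v) for k,v in c.items() if k in('rvec','tvec')})
W=worldmap(d,c);print(state()['ee_pos'])
hsv=cv2.cvtColor(p,cv2.COLOR_BGR2HSV)
red=((hsv[...,0]<8)|(hsv[...,0]>172))&(hsv[...,1]>130)&(hsv[...,2]>60)&(abs(W[...,2]-.042)<.003)
n,l,st,ce=cv2.connectedComponentsWithStats(red.astype(np.uint8))
for i in range(1,n):
    if st[i,4]>30: print('pin top',ce[i],st[i,4],W[l==i].mean(0),W[l==i].min(0))
blue=(hsv[...,0]>100)&(hsv[...,0]<125)&(hsv[...,1]>120)
f=W[blue&(abs(W[...,2]-.057)<.003)]
if len(f): print(len(f),f.min(0),f.max(0),f.mean(0)); a=np.polyfit(f[:,1],f[:,0],1); print(np.degrees(np.arctan(a[0])),a)
E
```

```text
clock: 1.9
ee_pos: [0.5239, -0.0186, 0.2225]
tcp_rot: [1.0, -0.011, -0.0, 0.0]
ft_force: [0.9, -0.5, -0.5]
gripper_width: 0.0005
grip_force: 0.0
[ 0.5263273  -0.01443694  0.22276769]
pin top [372.37719298  77.16666667] 114 [ 0.62505835 -0.07287844  0.04174982] [ 0.61984205 -0.07839581  0.03901648]
pin top [258.95652174  77.80869565] 115 [0.62694616 0.03658254 0.04162063] [0.62137263 0.03140263 0.03933369]
1431 [ 0.57387022 -0.10042381  0.05403296] [0.58403336 0.06660516 0.0589068 ] [ 0.57908624 -0.01726182  0.05633518]
0.9076618291464638 [0.01584301 0.57935972]
```

View pics/w1.png

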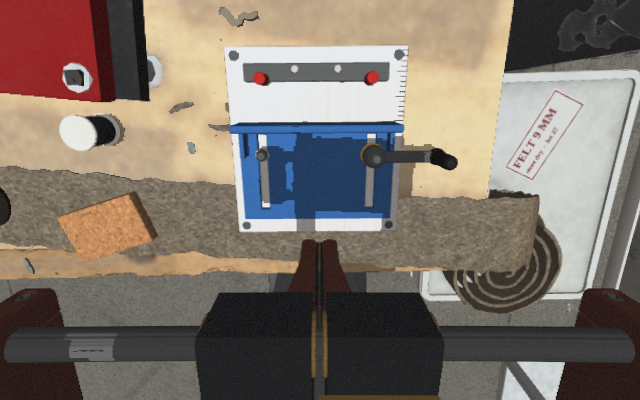

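The wrist view shows the pins at (259,78) and (372,77), the flange along row ~128 and the handle at (443,160). Pins and flange are parallel to the tool to within 0.4°. I'll descend behind the flange.

```bash
python3 -m inch '[{"wx":0,"wy":0,"wz":0,"x":0.4,"y":0.05,"z":3.7,"jaw":0},{"wx":0,"wy":0,"wz":0,"x":0.4,"y":0.05,"z":3.7,"jaw":0},{"wx":0,"wy":0,"wz":0,"x":0.4,"y":0.05,"z":3.7,"jaw":0},{"wx":0,"wy":0,"wz":0,"x":0.4,"y":0.05,"z":3.7,"jaw":0},{"wx":0,"wy":0,"wz":0,"x":0.4,"y":0.05,"z":3.7,"jaw":0}]'; python3 -m inch '[{"wx":0,"wy":0,"wz":0,"x":0,"y":0,"z":0,"jaw":0},{"wx":0,"wy":0,"wz":0,"x":0.5,"y":0,"z":0,"jaw":0},{"wx":0,"wy":0,"wz":0,"x":0.5,"y":0,"z":0,"jaw":0},{"wx":0,"wy":0,"wz":0,"x":0.5,"y":0,"z":0,"jaw":0}]'
```

```text
clock: 2.45
ee_pos: [0.5435, -0.0233, 0.0361]
tcp_rot: [1.0, -0.011, -0.0, -0.0]
ft_force: [-0.1, 0.0, -0.5]
gripper_width: 0.0005
grip_force: 0.0
clock: 2.85
ee_pos: [0.5606, -0.0238, 0.0399]
tcp_rot: [1.0, -0.011, 0.002, 0.0]
ft_force: [0.0, 0.0, -0.3]
gripper_width: 0.0005
grip_force: 0.0
```

```bash
python3 -m inch '[{"wx":0,"wy":0,"wz":0,"x":0,"y":0,"z":0,"jaw":0},{"wx":0,"wy":0,"wz":0,"x":0,"y":0,"z":0,"jaw":0}]'; python3 -c "
from cell import *;s=state();print(s['ee_pos'],s['tcp_rot'],s['ft_force'])"
```

```text
clock: 3.05
ee_pos: [0.5593, -0.0237, 0.0388]
tcp_rot: [1.0, -0.011, 0.001, 0.0]
ft_force: [-0.6, 0.7, -0.8]
gripper_width: -0.0001
grip_force: 0.0
[ 0.55930368 -0.02368778  0.03876391] [ 9.99935315e-01 -1.13374615e-02  9.08903513e-04  4.38259263e-05] [-0.63223702  0.65188926 -0.80242097]
```

```bash
python3 -m inch '[{"wx":0,"wy":0,"wz":0,"x":-0.3,"y":-0.3,"z":0.2,"jaw":0},{"wx":0,"wy":0,"wz":0,"x":0,"y":-0.3,"z":0.2,"jaw":0},{"wx":0,"wy":0,"wz":0,"x":0.4,"y":0,"z":0,"jaw":0},{"wx":0,"wy":0,"wz":0,"x":0.4,"y":0,"z":0,"jaw":0},{"wx":0,"wy":0,"wz":0,"x":0.4,"y":0,"z":0,"jaw":0}]';python3 -m inch '[{"wx":0,"wy":0,"wz":0,"x":0.4,"y":0,"z":0,"jaw":0},{"wx":0,"wy":0,"wz":0,"x":0.4,"y":0,"z":0,"jaw":0},{"wx":0,"wy":0,"wz":0,"x":0.4,"y":0,"z":0,"jaw":0},{"wx":0,"wy":0,"wz":0,"x":0.4,"y":0,"z":0,"jaw":0}]'
```

```text
clock: 3.55
ee_pos: [0.5678, -0.0178, 0.0335]
tcp_rot: [1.0, -0.011, -0.0, -0.0]
ft_force: [-1.6, 0.7, 0.4]
gripper_width: 0.0007
grip_force: 0.6
clock: 3.95
ee_pos: [0.584, -0.0183, 0.0336]
tcp_rot: [1.0, -0.011, -0.0, -0.0]
ft_force: [-0.6, 0.1, -1.2]
gripper_width: 0.0004
grip_force: 0.6
```

```bash
python3 -m inch '[{"wx":0,"wy":0,"wz":0,"x":0.3,"y":0,"z":0,"jaw":0},{"wx":0,"wy":0,"wz":0,"x":0.3,"y":0,"z":0,"jaw":0},{"wx":0,"wy":0,"wz":0,"x":0.2,"y":0,"z":0,"jaw":0},{"wx":0,"wy":0,"wz":0,"x":0.2,"y":0,"z":0,"jaw":0}]'
python3 - <<'E'
from h import *
p,d,c=grab('wrist'); W=worldmap(d,c);s=state();print(s['ee_pos'],s['ft_force'])
hsv=cv2.cvtColor(p,cv2.COLOR_BGR2HSV)
red=((hsv[...,0]<8)|(hsv[...,0]>172))&(hsv[...,1]>130)&(hsv[...,2]>60)&(abs(W[...,2]-.042)<.003)
n,l,st,ce=cv2.connectedComponentsWithStats(red.astype(np.uint8))
for i in range(1,n):
    if st[i,4]>30: print('pin top',ce[i],st[i,4],W[l==i].mean(0),W[l==i].min(0))
f=W[(hsv[...,0]>100)&(hsv[...,0]<125)&(hsv[...,1]>120)&(abs(W[...,2]-.057)<.003)]
if len(f): print(len(f),np.percentile(f,[1,99],0)); a=np.polyfit(f[:,1],f[:,0],1); print(np.degrees(np.arctan(a[0])))
cv2.imwrite('pics/w2.png',p)
E
```

```text
clock: 4.35
ee_pos: [0.5938, -0.0185, 0.0337]
tcp_rot: [1.0, -0.011, -0.0, -0.0]
ft_force: [-1.0, 0.2, 0.2]
gripper_width: 0.0004
grip_force: 0.7
[ 0.59426205 -0.01846726  0.03378703] [-0.0619281  -0.09529705 -1.45193921]
pin top [427.92396313 204.24193548] 434 [ 0.62561324 -0.07226927  0.04138009] [ 0.61904487 -0.07782155  0.03909218]
pin top [204.20412844 205.7912844 ] 436 [0.62732343 0.03648256 0.04129732] [0.6212297  0.03114827 0.0390368 ]
6031 [[ 0.60470346 -0.09994666  0.05416913]
 [ 0.61476364  0.06370596  0.05788   ]]
1.2789701614104272
```

View pics/w2.png

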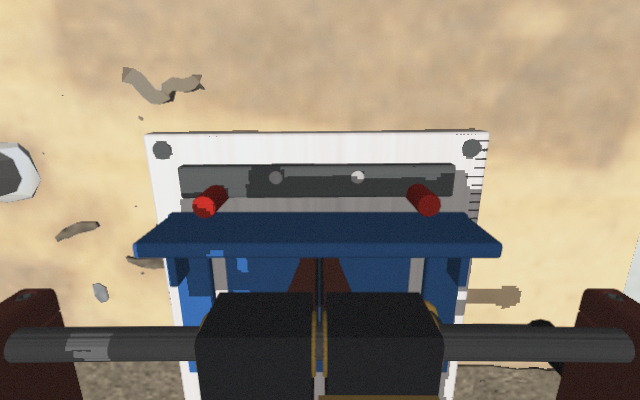

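The fence is moving square, with about 6 mm left between the flange (row ~213) and the pins at (205,205) and (428,204). I'll go on in small steps.

```bash
python3 -m inch '[{"wx":0,"wy":0,"wz":0,"x":0.1,"y":0,"z":0,"jaw":0},{"wx":0,"wy":0,"wz":0,"x":0.1,"y":0,"z":0,"jaw":0},{"wx":0,"wy":0,"wz":0,"x":0.1,"y":0,"z":0,"jaw":0}]' | grep -E 'ee|ft';python3 -m inch '[{"wx":0,"wy":0,"wz":0,"x":0.1,"y":0,"z":0,"jaw":0}]'| grep -E 'ee|ft'; python3 -m inch '[{"wx":0,"wy":0,"wz":0,"x":0.05,"y":0,"z":0,"jaw":0}]'| grep -E 'ee|ft'; python3 -m inch '[{"wx":0,"wy":0,"wz":0,"x":0.05,"y":0,"z":0,"jaw":0}]'| grep -E 'ee|ft'
```

```text
ee_pos: [0.5967, -0.0185, 0.0337]
ft_force: [-0.8, -0.3, 0.7]
ee_pos: [0.5978, -0.0185, 0.0337]
ft_force: [-1.7, 0.6, 1.0]
ee_pos: [0.5983, -0.0185, 0.0337]
ft_force: [-1.4, 0.2, 0.5]
ee_pos: [0.5988, -0.0186, 0.0337]
ft_force: [-2.3, -0.9, 1.4]
```

```bash
python3 -m inch '[{"wx":0,"wy":0,"wz":0,"x":0.05,"y":0,"z":0,"jaw":0}]'| grep -E 'ee|ft';python3 -m inch '[{"wx":0,"wy":0,"wz":0,"x":0.05,"y":0,"z":0,"jaw":0}]'| grep -E 'ee|ft'; python3 -m inch '[{"wx":0,"wy":0,"wz":0,"x":0.03,"y":0,"z":0,"jaw":0}]'| grep -E 'ee|ft'
```

```text
ee_pos: [0.5992, -0.0186, 0.0337]
ft_force: [-1.6, 0.3, -0.1]
ee_pos: [0.5997, -0.0186, 0.0337]
ft_force: [-1.9, -0.2, 1.1]
ee_pos: [0.6001, -0.0186, 0.0337]
ft_force: [-1.3, -0.4, 0.2]
```

```bash
python3 -m inch '[{"wx":0,"wy":0,"wz":0,"x":0.03,"y":0,"z":0,"jaw":0}]'| grep -E 'ee|ft'
```

```text
ee_pos: [0.6002, -0.0186, 0.0337]
ft_force: [-2.0, -0.0, 1.1]
```

```bash
python3 -m inch '[{"wx":0,"wy":0,"wz":0,"x":0.04,"y":0,"z":0,"jaw":0}]'| grep -E 'ee|ft';python3 -m inch '[{"wx":0,"wy":0,"wz":0,"x":0.04,"y":0,"z":0,"jaw":0}]'| grep -E 'ee|ft'
```

```text
ee_pos: [0.6004, -0.0186, 0.0336]
ft_force: [-2.1, 0.8, 1.5]
ee_pos: [0.6006, -0.0186, 0.0336]
ft_force: [-4.3, -0.2, 1.7]
```

```bash
python3 -m inch '[{"wx":0,"wy":0,"wz":0,"x":0.04,"y":0,"z":0,"jaw":0}]'| grep -E 'ee|ft'; python3 -m inch '[{"wx":0,"wy":0,"wz":0,"x":0.04,"y":0,"z":0,"jaw":0}]'| grep -E 'ee|ft'
```

```text
ee_pos: [0.6006, -0.0186, 0.0335]
ft_force: [-6.0, -0.4, 1.9]
ee_pos: [0.6006, -0.0186, 0.0334]
ft_force: [-7.1, 0.3, 1.9]
```

```bash
python3 -m inch '[{"wx":0,"wy":0,"wz":0,"x":0.03,"y":0,"z":0,"jaw":0}]'| grep -E 'ee|ft';python3 -m inch '[{"wx":0,"wy":0,"wz":0,"x":0.03,"y":0,"z":0,"jaw":0},{"wx":0,"wy":0,"wz":0,"x":0,"y":0,"z":0,"jaw":0}]'| grep -E 'ee|ft';python3 - <<'E'
from h import *
p,d,c=grab('wrist');s=state();print(s['ee_pos'],s['ft_force'],s['wrist_torque'],s['tcp_rot'])
cv2.imwrite('pics/w3.png',cv2.resize(p[170:270,120:510],(780,200)))
E
```

```text
ee_pos: [0.6006, -0.0186, 0.0333]
ft_force: [-6.4, -0.8, 4.3]
ee_pos: [0.6006, -0.0186, 0.0332]
ft_force: [-7.8, 0.5, 3.3]
[ 0.60057841 -0.01858015  0.03323653] [-7.27076607 -0.01746419  4.28386035] [0.03729964 1.18716611 0.01949365] [ 9.99934289e-01 -1.12938414e-02 -1.96579777e-03 -4.46480182e-05]
```

View pics/w3.png

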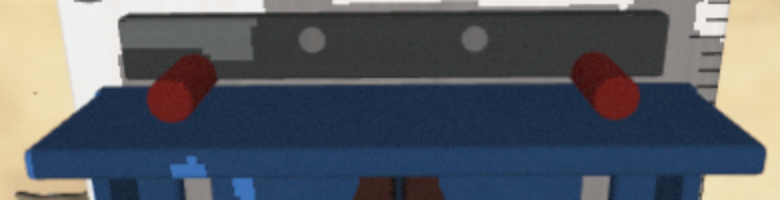

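The pins at crop (175,95) and (613,95) now lie against the flange face on both sides, equally. I'll press slightly more.

```bash
python3 -m inch '[{"wx":0,"wy":0,"wz":0,"x":0.05,"y":0,"z":-0.02,"jaw":0},{"wx":0,"wy":0,"wz":0,"x":0,"y":0,"z":0,"jaw":0}]'| grep -E 'ee|ft';python3 -m inch '[{"wx":0,"wy":0,"wz":0,"x":0.04,"y":0,"z":0,"jaw":0},{"wx":0,"wy":0,"wz":0,"x":0,"y":0,"z":0,"jaw":0}]'| grep -E 'ee|ft'
```

```text
ee_pos: [0.6006, -0.0186, 0.0332]
ft_force: [-8.6, -0.2, 3.6]
ee_pos: [0.6006, -0.0186, 0.0332]
ft_force: [-10.0, -0.0, 3.6]
```

```bash
python3 -m inch '[{"wx":0,"wy":0,"wz":0,"x":0.05,"y":0,"z":0,"jaw":0},{"wx":0,"wy":0,"wz":0,"x":0,"y":0,"z":0,"jaw":0}]'| grep -E 'ee|ft';python3 -m inch '[{"wx":0,"wy":0,"wz":0,"x":-0.15,"y":0,"z":0,"jaw":0},{"wx":0,"wy":0,"wz":0,"x":-0.3,"y":0,"z":0,"jaw":0},{"wx":0,"wy":0,"wz":0,"x":-0.5,"y":0,"z":0,"jaw":0},{"wx":0,"wy":0,"wz":0,"x":-0.8,"y":0,"z":0,"jaw":0},{"wx":0,"wy":0,"wz":0,"x":-0.3,"y":0,"z":-3,"jaw":0}]'| grep -E 'ee|ft'; python3 -m inch '[{"wx":0,"wy":0,"wz":0,"x":-0.5,"y":2,"z":-4,"jaw":0},{"wx":0,"wy":0,"wz":0,"x":-0.5,"y":2,"z":-4,"jaw":0},{"wx":0,"wy":0,"wz":0,"x":-0.5,"y":2,"z":-4,"jaw":40},{"wx":0,"wy":0,"wz":0,"x":0,"y":2,"z":0,"jaw":40},{"wx":0,"wy":0,"wz":0,"x":0,"y":2,"z":0,"jaw":40}]'
python3 - <<'E'
from h import *
z=np.load('w1.npz');c=calibration('wrist');c.update(rvec=z['rvec'],tvec=z['tvec'])
W=worldmap(z['d'],c)
def rep(W,tag):
    m=(W[...,2]>.074)&(W[...,2]<.085)&(W[...,1]<-.09)&(W[...,1]>-.17)&(abs(W[...,0]-.545)<.04)
    print(tag,'handle top',m.sum(),W[m].mean(0),W[m].min(0),W[m].max(0))
rep(W,'w1')
print('stud guide',W[155,262],'hub',W[155,374])
p,d,c=grab('wrist');W=worldmap(d,c);rep(W,'now');print(state()['ee_pos'])
hsv=cv2.cvtColor(p,cv2.COLOR_BGR2HSV)
f=W[(hsv[...,0]>100)&(hsv[...,0]<125)&(hsv[...,1]>120)&(abs(W[...,2]-.057)<.003)]
print(len(f),np.percentile(f,[1,99],0)); a=np.polyfit(f[:,1],f[:,0],1); print(np.degrees(np.arctan(a[0])))
cv2.imwrite('pics/w4.png',p)
E
```

```text
ee_pos: [0.6006, -0.0186, 0.0331]
ft_force: [-10.8, 0.8, 4.2]
ee_pos: [0.5799, -0.0181, 0.0612]
ft_force: [-0.8, 0.6, -0.0]
clock: 7.75
ee_pos: [0.5668, -0.1188, 0.1861]
tcp_rot: [1.0, -0.011, 0.002, 0.0]
ft_force: [-0.6, 0.3, -1.1]
gripper_width: 0.0205
grip_force: 0.0
w1 handle top 182 [ 0.54730972 -0.14046569  0.07925625] [ 0.54049114 -0.14749057  0.07408322] [ 0.55347795 -0.13516186  0.08213359]
stud guide [0.5506986  0.04115099 0.03055962] hub [ 0.55123734 -0.0750569   0.05073678]
now handle top 192 [ 0.54814023 -0.14110343  0.07915212] [ 0.54137125 -0.1475591   0.07401267] [ 0.55353024 -0.13448042  0.08219727]
[ 0.56643225 -0.12112127  0.18524987]
1779 [[ 0.61149374 -0.10121703  0.05420596]
 [ 0.62065298  0.06318377  0.05805928]]
0.8568746666497183
```

View pics/w4.png

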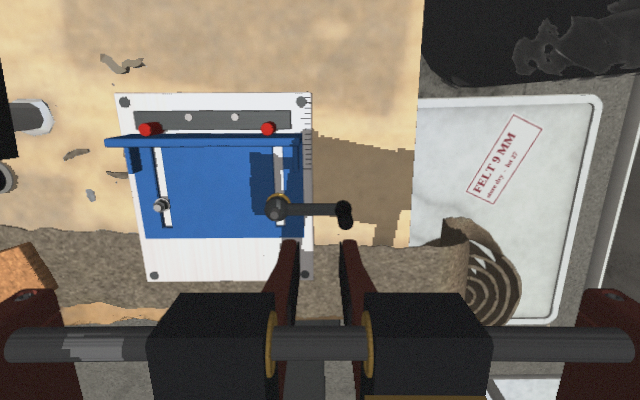

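The flange remains flush against both pins, near (150,129) and (268,129), and the handle is at (345,213). I'll turn the tool 90° so that the fingers close along the handle's path.

```bash
python3 -m inch '[{"wx":0,"wy":0,"wz":-8.1,"x":0,"y":0,"z":0,"jaw":40},{"wx":0,"wy":0,"wz":-8.1,"x":0,"y":0,"z":0,"jaw":40},{"wx":0,"wy":0,"wz":-8.1,"x":0,"y":0,"z":0,"jaw":40},{"wx":0,"wy":0,"wz":-8.1,"x":0,"y":0,"z":0,"jaw":40},{"wx":0,"wy":0,"wz":-8.1,"x":0,"y":0,"z":0,"jaw":40}]' >/dev/null;python3 -m inch '[{"wx":0,"wy":0,"wz":-8.1,"x":0,"y":0,"z":0,"jaw":40},{"wx":0,"wy":0,"wz":-8.1,"x":0,"y":0,"z":0,"jaw":40},{"wx":0,"wy":0,"wz":-8.1,"x":0,"y":0,"z":0,"jaw":40},{"wx":0,"wy":0,"wz":-8.1,"x":0,"y":0,"z":0,"jaw":40},{"wx":0,"wy":0,"wz":-8.1,"x":0,"y":0,"z":0,"jaw":40}]'>/dev/null; python3 -m inch '[{"wx":0,"wy":0,"wz":-8.1,"x":0,"y":0,"z":0,"jaw":40},{"wx":0,"wy":0,"wz":0,"x":0,"y":0,"z":0,"jaw":40}]'
python3 - <<'E'
from h import *
s=state(); Rm=R.from_quat(s['tcp_rot']).as_matrix()
print('yaw',np.degrees(np.arctan2(Rm[1,0],Rm[0,0])),s['ee_pos'],'shift cm',100*Rm.T@(np.array([.548,-.141,.053])-s['ee_pos']),s['joint_pos'])
E
```

```text
clock: 9.0
ee_pos: [0.5659, -0.1175, 0.1837]
tcp_rot: [0.72, 0.694, 0.0, 0.0]
ft_force: [-0.9, 1.1, 0.3]
gripper_width: 0.0352
grip_force: 0.0
yaw 87.87377550553974 [ 0.56589132 -0.11751268  0.18374506] shift cm [-2.41407144 -1.70162235 13.07428703] [-2.25370297e-01  4.02758321e-01  1.76606177e+00  6.74536848e-05
  9.72716033e-01 -1.88298657e-01]
```

```bash
python3 -m inch '[{"wx":0,"wy":0,"wz":0,"x":-1.2,"y":-0.85,"z":1,"jaw":40},{"wx":0,"wy":0,"wz":0,"x":-1.2,"y":-0.85,"z":2.5,"jaw":40},{"wx":0,"wy":0,"wz":0,"x":0,"y":0,"z":3,"jaw":40},{"wx":0,"wy":0,"wz":0,"x":0,"y":0,"z":2,"jaw":40},{"wx":0,"wy":0,"wz":0,"x":0,"y":0,"z":0,"jaw":40}]'
python3 - <<'E'
from h import *
s=state(); Rm=R.from_quat(s['tcp_rot']).as_matrix()
p,d,c=grab('wrist');W=worldmap(d,c)
m=(W[...,2]>.074)&(W[...,2]<.085)&(W[...,1]<-.12)&(W[...,1]>-.16)&(abs(W[...,0]-.545)<.02)
print(m.sum(), W[m].mean(0) if m.any() else 0)
print('shift cm',100*Rm.T@(np.array([.548,-.141,.053])-s['ee_pos']),s['ft_force'])
E
```

```text
clock: 9.5
ee_pos: [0.5452, -0.1412, 0.0957]
tcp_rot: [0.722, 0.692, -0.002, -0.003]
ft_force: [-0.2, 0.0, 0.5]
gripper_width: 0.035
grip_force: 0.0
414 [ 0.54603111 -0.13971185  0.07927566]
shift cm [0.02540567 0.30804567 4.26910129] [-0.17158293  0.01247009  0.53968413]
```

```bash
python3 -m inch '[{"wx":0,"wy":0,"wz":0,"x":0.05,"y":0.2,"z":1.5,"jaw":40},{"wx":0,"wy":0,"wz":0,"x":0,"y":0,"z":1.5,"jaw":40},{"wx":0,"wy":0,"wz":0,"x":0,"y":0,"z":1.2,"jaw":40},{"wx":0,"wy":0,"wz":0,"x":0,"y":0,"z":0,"jaw":40}]';  python3 -m inch '[{"wx":0,"wy":0,"wz":0,"x":0,"y":0,"z":0,"jaw":10},{"wx":0,"wy":0,"wz":0,"x":0,"y":0,"z":0,"jaw":10},{"wx":0,"wy":0,"wz":0,"x":0,"y":0,"z":0,"jaw":10}]' 10; python3 -c "from cell import *;s=state();print(s['ee_pos'],s['tcp_rot'],s['ft_force'],s['joint_pos'])"
```

```text
clock: 9.95
ee_pos: [0.549, -0.1404, 0.0549]
tcp_rot: [0.721, 0.693, -0.001, -0.001]
ft_force: [-0.2, 0.0, -0.1]
gripper_width: 0.0353
grip_force: 0.0
clock: 10.25
ee_pos: [0.5474, -0.1406, 0.0569]
tcp_rot: [0.72, 0.694, -0.002, -0.002]
ft_force: [-16.4, -3.1, 11.9]
gripper_width: 0.0151
grip_force: 8.3
[ 0.54742566 -0.14062772  0.05685768] [ 0.72028064  0.69367612 -0.00200232 -0.00228825] [-16.3891884   -3.10077788  11.86649136] [-2.71890073e-01  5.78850837e-01  1.84895898e+00 -1.71082325e-03
  7.19759319e-01 -2.32973354e-01]
```

```bash
python3 -m inch '[{"wx":0,"wy":0,"wz":0,"x":0,"y":-0.15,"z":0,"jaw":10}]' |grep -E 'ee|ft|gr';  python3 -m inch '[{"wx":0,"wy":0,"wz":0,"x":0,"y":-0.1,"z":0,"jaw":10}]'|grep -E 'ee|ft|gr'
```

```text
ee_pos: [0.5467, -0.1406, 0.057]
ft_force: [-3.5, -0.5, -0.1]
gripper_width: 0.0133
grip_force: 10.0
ee_pos: [0.5467, -0.1406, 0.057]
ft_force: [-2.7, 0.5, -2.2]
gripper_width: 0.0134
grip_force: 10.0
```

```bash
cat > tf.py <<'E'
from h import *
s=state(); Rm=R.from_quat(s['tcp_rot']).as_matrix(); C=np.array([.550,-.0765])
v=s['ee_pos'][:2]-C
print('t%.2f'%s['clock'],'theta %.3f r %.1f'%(np.arctan2(-v[0],-v[1])-.0175,1e3*np.hypot(*v)),'yaw %.1f'%np.degrees(np.arctan2(Rm[1,0],Rm[0,0])),'F tool',(Rm.T@s['ft_force']).round(1),'z %.4f'%s['ee_pos'][2],'w %.4f'%s['gripper_width'],s['ee_pos'].round(4))
E
python3 tf.py
python3 -m inch '[{"wx":0,"wy":0,"wz":4,"x":0.016,"y":-0.45,"z":0,"jaw":10},{"wx":0,"wy":0,"wz":4,"x":0.016,"y":-0.45,"z":0,"jaw":10}]' >/dev/null; python3 tf.py;python3 -m inch '[{"wx":0,"wy":0,"wz":4,"x":0.016,"y":-0.45,"z":0,"jaw":10},{"wx":0,"wy":0,"wz":0,"x":0,"y":0,"z":0,"jaw":10}]' >/dev/null; python3 tf.py
```

```text
t10.45 theta 0.034 r 64.2 yaw 87.8 F tool [ 0.4 -2.7  2.2] z 0.0570 w 0.0134 [ 0.5467 -0.1406  0.057 ]
t10.65 theta 0.128 r 64.3 yaw 79.6 F tool [-2.2  4.8  7. ] z 0.0573 w 0.0143 [ 0.5407 -0.1401  0.0573]
t10.85 theta 0.208 r 64.4 yaw 75.8 F tool [-2.9  3.8  5.4] z 0.0572 w 0.0138 [ 0.5356 -0.1393  0.0572]
```

```bash
python3 -m inch '[{"wx":0,"wy":0,"wz":4,"x":0.016,"y":-0.45,"z":0.06,"jaw":10},{"wx":0,"wy":0,"wz":4,"x":0.016,"y":-0.45,"z":0.06,"jaw":10},{"wx":0,"wy":0,"wz":0,"x":0,"y":0,"z":0,"jaw":10}]' >/dev/null; python3 tf.py;python3 -m inch '[{"wx":0,"wy":0,"wz":4,"x":0.016,"y":-0.45,"z":0.03,"jaw":10},{"wx":0,"wy":0,"wz":0,"x":0,"y":0,"z":0,"jaw":10}]' >/dev/null; python3 tf.py
```

```text
t11.15 theta 0.328 r 64.6 yaw 67.8 F tool [-4.7  4.7 -1.6] z 0.0570 w 0.0131 [ 0.5282 -0.1373  0.057 ]
t11.35 theta 0.393 r 64.6 yaw 63.8 F tool [-7.3  5.  -3.9] z 0.0570 w 0.0136 [ 0.5242 -0.1358  0.057 ]
```

```bash
python3 -m inch '[{"wx":0,"wy":0,"wz":3,"x":-0.12,"y":-0.34,"z":0,"jaw":10},{"wx":0,"wy":0,"wz":0,"x":0,"y":0,"z":0,"jaw":10}]' >/dev/null; python3 tf.py;python3 -m inch '[{"wx":0,"wy":0,"wz":3,"x":-0.02,"y":-0.34,"z":0,"jaw":10},{"wx":0,"wy":0,"wz":0,"x":0,"y":0,"z":0,"jaw":10}]' >/dev/null; python3 tf.py
```

```text
t11.55 theta 0.444 r 64.9 yaw 60.8 F tool [-0.8  5.2 -4.2] z 0.0569 w 0.0134 [ 0.5211 -0.1346  0.0569]
t11.75 theta 0.501 r 65.0 yaw 57.9 F tool [-1.2  4.5 -5.8] z 0.0569 w 0.0137 [ 0.5178 -0.133   0.0569]
```

```bash
python3 -m inch '[{"wx":0,"wy":0,"wz":3,"x":0,"y":-0.34,"z":0,"jaw":10},{"wx":0,"wy":0,"wz":0,"x":0,"y":0,"z":0,"jaw":10}]' >/dev/null; python3 tf.py;python3 -m inch '[{"wx":0,"wy":0,"wz":3,"x":0,"y":-0.34,"z":0,"jaw":10},{"wx":0,"wy":0,"wz":0,"x":0,"y":0,"z":0,"jaw":10}]' >/dev/null; python3 tf.py
```

```text
t11.95 theta 0.553 r 65.1 yaw 54.9 F tool [-1.7  5.2 -5.3] z 0.0569 w 0.0136 [ 0.5149 -0.1313  0.0569]
t12.15 theta 0.606 r 65.2 yaw 51.9 F tool [-2.2  4.7 -6. ] z 0.0569 w 0.0139 [ 0.5119 -0.1294  0.0569]
```

```bash
python3 -m inch '[{"wx":0,"wy":0,"wz":3,"x":-0.03,"y":-0.34,"z":-0.06,"jaw":10},{"wx":0,"wy":0,"wz":0,"x":0,"y":0,"z":0,"jaw":10}]' >/dev/null; python3 tf.py;python3 -m inch '[{"wx":0,"wy":0,"wz":2,"x":0,"y":-0.23,"z":0,"jaw":10},{"wx":0,"wy":0,"wz":0,"x":0,"y":0,"z":0,"jaw":10}]' >/dev/null; python3 tf.py;python3 -m inch '[{"wx":0,"wy":0,"wz":2,"x":0,"y":-0.23,"z":0,"jaw":10},{"wx":0,"wy":0,"wz":0,"x":0,"y":0,"z":0,"jaw":10}]' >/dev/null; python3 tf.py
```

```text
t12.35 theta 0.666 r 65.4 yaw 48.9 F tool [-0.4  3.8 -2.4] z 0.0570 w 0.0133 [ 0.5087 -0.1272  0.057 ]
t12.55 theta 0.700 r 65.4 yaw 46.9 F tool [-0.4  4.8 -2.8] z 0.0570 w 0.0138 [ 0.507  -0.1258  0.057 ]
t12.75 theta 0.736 r 65.5 yaw 44.9 F tool [-0.8  5.4 -2.3] z 0.0570 w 0.0135 [ 0.5052 -0.1243  0.057 ]
```

```bash
python3 -m inch '[{"wx":0,"wy":0,"wz":2,"x":-0.02,"y":-0.23,"z":0,"jaw":10},{"wx":0,"wy":0,"wz":0,"x":0,"y":0,"z":0,"jaw":10}]' >/dev/null; python3 tf.py;python3 -m inch '[{"wx":0,"wy":0,"wz":2,"x":0,"y":-0.23,"z":0,"jaw":10},{"wx":0,"wy":0,"wz":0,"x":0,"y":0,"z":0,"jaw":10}]' >/dev/null; python3 tf.py
```

```text
t12.95 theta 0.770 r 65.5 yaw 42.9 F tool [-0.7  4.8 -2.3] z 0.0570 w 0.0138 [ 0.5036 -0.1228  0.057 ]
t13.15 theta 0.806 r 65.6 yaw 40.9 F tool [-1.2  4.8 -2.2] z 0.0570 w 0.0139 [ 0.5019 -0.1211  0.057 ]
```

```bash
python3 -m inch '[{"wx":0,"wy":0,"wz":2,"x":-0.02,"y":-0.23,"z":0,"jaw":10},{"wx":0,"wy":0,"wz":0,"x":0,"y":0,"z":0,"jaw":10}]' >/dev/null; python3 tf.py;python3 -m inch '[{"wx":0,"wy":0,"wz":2,"x":0,"y":-0.23,"z":0,"jaw":10},{"wx":0,"wy":0,"wz":0,"x":0,"y":0,"z":0,"jaw":10}]' >/dev/null; python3 tf.py
```

```text
t13.35 theta 0.840 r 65.7 yaw 38.9 F tool [-1.4  5.9 -2.9] z 0.0570 w 0.0138 [ 0.5004 -0.1195  0.057 ]
t13.55 theta 0.877 r 65.8 yaw 36.9 F tool [-0.3  5.8 -2.8] z 0.0570 w 0.0135 [ 0.4987 -0.1177  0.057 ]
```

```bash
python3 -m inch '[{"wx":0,"wy":0,"wz":2,"x":-0.02,"y":-0.23,"z":0,"jaw":10},{"wx":0,"wy":0,"wz":0,"x":0,"y":0,"z":0,"jaw":10}]' >/dev/null; python3 tf.py;python3 -m inch '[{"wx":0,"wy":0,"wz":2,"x":0,"y":-0.23,"z":0,"jaw":10},{"wx":0,"wy":0,"wz":0,"x":0,"y":0,"z":0,"jaw":10}]' >/dev/null; python3 tf.py
```

```text
t13.75 theta 0.911 r 65.8 yaw 34.9 F tool [-0.5  5.5 -3. ] z 0.0570 w 0.0133 [ 0.4973 -0.1159  0.057 ]
t13.95 theta 0.947 r 65.9 yaw 32.9 F tool [-0.8  5.1 -3.9] z 0.0570 w 0.0136 [ 0.4959 -0.1141  0.057 ]
```

```bash
python3 -m inch '[{"wx":0,"wy":0,"wz":2,"x":-0.02,"y":-0.23,"z":0,"jaw":10},{"wx":0,"wy":0,"wz":0,"x":0,"y":0,"z":0,"jaw":10}]' >/dev/null; python3 tf.py;python3 -m inch '[{"wx":0,"wy":0,"wz":2,"x":0,"y":-0.23,"z":0,"jaw":10},{"wx":0,"wy":0,"wz":0,"x":0,"y":0,"z":0,"jaw":10}]' >/dev/null; python3 tf.py
```

```text
t14.15 theta 0.981 r 65.9 yaw 30.9 F tool [-0.6  5.3 -2.2] z 0.0570 w 0.0135 [ 0.4946 -0.1122  0.057 ]
t14.35 theta 1.017 r 66.0 yaw 28.9 F tool [ 0.3  5.2 -3.5] z 0.0569 w 0.0137 [ 0.4932 -0.1102  0.0569]
```

```bash
python3 -m inch '[{"wx":0,"wy":0,"wz":2,"x":-0.02,"y":-0.23,"z":0,"jaw":10},{"wx":0,"wy":0,"wz":0,"x":0,"y":0,"z":0,"jaw":10}]' >/dev/null; python3 tf.py;python3 -m inch '[{"wx":0,"wy":0,"wz":2,"x":0,"y":-0.23,"z":0,"jaw":10},{"wx":0,"wy":0,"wz":0,"x":0,"y":0,"z":0,"jaw":10}]' >/dev/null; python3 tf.py
```

```text
t14.55 theta 1.052 r 66.1 yaw 26.9 F tool [ 0.1  5.2 -2.1] z 0.0570 w 0.0141 [ 0.4921 -0.1083  0.057 ]
t14.75 theta 1.088 r 66.1 yaw 24.9 F tool [-0.5  4.7 -2.7] z 0.0569 w 0.0137 [ 0.4909 -0.1062  0.0569]
```

```bash
python3 -m inch '[{"wx":0,"wy":0,"wz":2,"x":-0.02,"y":-0.23,"z":0,"jaw":10},{"wx":0,"wy":0,"wz":0,"x":0,"y":0,"z":0,"jaw":10}]' >/dev/null; python3 tf.py;python3 -m inch '[{"wx":0,"wy":0,"wz":2,"x":0,"y":-0.23,"z":0,"jaw":10},{"wx":0,"wy":0,"wz":0,"x":0,"y":0,"z":0,"jaw":10}]' >/dev/null; python3 tf.py
```

```text
t14.95 theta 1.121 r 66.1 yaw 22.9 F tool [ 1.8  4.5 -2.5] z 0.0570 w 0.0139 [ 0.4899 -0.1042  0.057 ]
t15.15 theta 1.157 r 66.2 yaw 20.9 F tool [ 0.9  4.8 -3.2] z 0.0569 w 0.0140 [ 0.489  -0.1021  0.0569]
```

```bash
python3 -m inch '[{"wx":0,"wy":0,"wz":2,"x":-0.02,"y":-0.23,"z":0,"jaw":10},{"wx":0,"wy":0,"wz":0,"x":0,"y":0,"z":0,"jaw":10}]' >/dev/null; python3 tf.py;python3 -m inch '[{"wx":0,"wy":0,"wz":1,"x":0,"y":-0.12,"z":0,"jaw":10},{"wx":0,"wy":0,"wz":0,"x":0,"y":0,"z":0,"jaw":10}]' >/dev/null; python3 tf.py
```

```text
t15.35 theta 1.190 r 66.2 yaw 18.9 F tool [ 1.4  6.8 -2.4] z 0.0569 w 0.0138 [ 0.4881 -0.1     0.0569]
t15.55 theta 1.207 r 66.3 yaw 17.9 F tool [ 1.5  5.3 -3.1] z 0.0570 w 0.0139 [ 0.4877 -0.099   0.057 ]
```

```bash
python3 -m inch '[{"wx":0,"wy":0,"wz":1.5,"x":0.02,"y":-0.17,"z":0,"jaw":10},{"wx":0,"wy":0,"wz":0,"x":0,"y":0,"z":0,"jaw":10}]' >/dev/null; python3 tf.py;python3 -m inch '[{"wx":0,"wy":0,"wz":1.5,"x":0.01,"y":-0.17,"z":0,"jaw":10},{"wx":0,"wy":0,"wz":0,"x":0,"y":0,"z":0,"jaw":10}]' >/dev/null; python3 tf.py
```

```text
t15.75 theta 1.234 r 66.3 yaw 16.4 F tool [ 0.4  4.9 -3.7] z 0.0569 w 0.0138 [ 0.4871 -0.0973  0.0569]
t15.95 theta 1.260 r 66.3 yaw 14.9 F tool [-0.1  6.7 -4.8] z 0.0569 w 0.0137 [ 0.4866 -0.0957  0.0569]
```

```bash
python3 -m inch '[{"wx":0,"wy":0,"wz":1.5,"x":0.01,"y":-0.17,"z":0,"jaw":10},{"wx":0,"wy":0,"wz":0,"x":0,"y":0,"z":0,"jaw":10}]' >/dev/null; python3 tf.py;python3 -m inch '[{"wx":0,"wy":0,"wz":0,"x":0,"y":0,"z":0,"jaw":10}]' >/dev/null; python3 tf.py
```

```text
t16.15 theta 1.286 r 66.3 yaw 13.4 F tool [-0.2  6.1 -3.9] z 0.0569 w 0.0139 [ 0.4861 -0.094   0.0569]
t16.25 theta 1.286 r 66.3 yaw 13.5 F tool [-0.6  6.  -3.9] z 0.0569 w 0.0134 [ 0.486  -0.094   0.0569]
```

```bash
python3 -m inch '[{"wx":0,"wy":0,"wz":1.5,"x":0.01,"y":-0.17,"z":0,"jaw":10},{"wx":0,"wy":0,"wz":0,"x":0,"y":0,"z":0,"jaw":10}]' >/dev/null; python3 tf.py;python3 -m inch '[{"wx":0,"wy":0,"wz":0,"x":0,"y":0,"z":0,"jaw":10}]' >/dev/null; python3 tf.py
```

```text
t16.45 theta 1.312 r 66.3 yaw 11.9 F tool [-0.7  6.  -5.4] z 0.0569 w 0.0134 [ 0.4856 -0.0924  0.0569]
t16.55 theta 1.312 r 66.3 yaw 12.0 F tool [-0.5  6.4 -4.9] z 0.0569 w 0.0135 [ 0.4856 -0.0923  0.0569]
```

```bash
python3 -m inch '[{"wx":0,"wy":0,"wz":1.5,"x":0.01,"y":-0.17,"z":0,"jaw":10},{"wx":0,"wy":0,"wz":0,"x":0,"y":0,"z":0,"jaw":10}]' >/dev/null; python3 tf.py;python3 -m inch '[{"wx":0,"wy":0,"wz":0,"x":0,"y":0,"z":0,"jaw":10}]' >/dev/null; python3 tf.py
```

```text
t16.75 theta 1.338 r 66.3 yaw 10.4 F tool [-0.7  7.  -5.9] z 0.0569 w 0.0133 [ 0.4852 -0.0907  0.0569]
t16.85 theta 1.338 r 66.3 yaw 10.5 F tool [-0.8  7.2 -5.4] z 0.0569 w 0.0136 [ 0.4852 -0.0907  0.0569]
```

```bash
python3 -m inch '[{"wx":0,"wy":0,"wz":1.5,"x":0.01,"y":-0.17,"z":-0.04,"jaw":10},{"wx":0,"wy":0,"wz":0,"x":0,"y":0,"z":0,"jaw":10}]' >/dev/null; python3 tf.py;python3 -m inch '[{"wx":0,"wy":0,"wz":0,"x":0,"y":0,"z":0,"jaw":10}]' >/dev/null; python3 tf.py
```

```text
t17.05 theta 1.365 r 66.3 yaw 8.9 F tool [-0.7  7.3 -1.3] z 0.0570 w 0.0137 [ 0.4849 -0.0889  0.057 ]
t17.15 theta 1.365 r 66.4 yaw 9.0 F tool [-0.2  7.1 -2.1] z 0.0570 w 0.0135 [ 0.4848 -0.0889  0.057 ]
```

```bash
python3 -m inch '[{"wx":0,"wy":0,"wz":1,"x":0.01,"y":-0.12,"z":0,"jaw":10},{"wx":0,"wy":0,"wz":0,"x":0,"y":0,"z":0,"jaw":10}]' >/dev/null; python3 tf.py;python3 -m inch '[{"wx":0,"wy":0,"wz":0,"x":0,"y":0,"z":0,"jaw":10}]' >/dev/null; python3 tf.py
```

```text
t17.35 theta 1.383 r 66.4 yaw 7.9 F tool [-0.9  7.1 -2.3] z 0.0570 w 0.0138 [ 0.4846 -0.0877  0.057 ]
t17.45 theta 1.383 r 66.4 yaw 8.0 F tool [-1.   6.8 -1.3] z 0.0570 w 0.0132 [ 0.4846 -0.0878  0.057 ]
```

```bash
python3 -m inch '[{"wx":0,"wy":0,"wz":1.5,"x":0,"y":-0.17,"z":0,"jaw":10},{"wx":0,"wy":0,"wz":0,"x":0,"y":0,"z":0,"jaw":10}]' >/dev/null; python3 tf.py;python3 -m inch '[{"wx":0,"wy":0,"wz":0,"x":0,"y":0,"z":0,"jaw":10}]' >/dev/null; python3 tf.py
```

```text
t17.65 theta 1.409 r 66.4 yaw 6.4 F tool [-1.   7.1 -2.3] z 0.0570 w 0.0136 [ 0.4843 -0.0861  0.057 ]
t17.75 theta 1.409 r 66.4 yaw 6.5 F tool [-2.3  6.5 -2.3] z 0.0570 w 0.0136 [ 0.4843 -0.086   0.057 ]
```

```bash
python3 -m inch '[{"wx":0,"wy":0,"wz":1.5,"x":0,"y":-0.17,"z":0,"jaw":10},{"wx":0,"wy":0,"wz":0,"x":0,"y":0,"z":0,"jaw":10}]' >/dev/null; python3 tf.py;python3 -m inch '[{"wx":0,"wy":0,"wz":0,"x":0,"y":0,"z":0,"jaw":10}]' >/dev/null; python3 tf.py;python3 -m inch '[{"wx":0,"wy":0,"wz":0,"x":0,"y":0,"z":0,"jaw":10}]' >/dev/null; python3 tf.py
```

```text
t17.95 theta 1.435 r 66.4 yaw 4.9 F tool [-0.1  6.9 -2.4] z 0.0570 w 0.0134 [ 0.4841 -0.0844  0.057 ]
t18.05 theta 1.435 r 66.4 yaw 5.0 F tool [-0.8  6.9 -2.6] z 0.0570 w 0.0136 [ 0.4841 -0.0844  0.057 ]
t18.15 theta 1.435 r 66.4 yaw 5.0 F tool [-0.5  7.7 -3. ] z 0.0570 w 0.0138 [ 0.4841 -0.0844  0.057 ]
```

```bash
python3 -m inch '[{"wx":0,"wy":0,"wz":2,"x":0,"y":-0.23,"z":0,"jaw":10},{"wx":0,"wy":0,"wz":0,"x":0,"y":0,"z":0,"jaw":10}]' >/dev/null; python3 tf.py;python3 -m inch '[{"wx":0,"wy":0,"wz":0,"x":0,"y":0,"z":0,"jaw":10}]' >/dev/null; python3 tf.py
```

```text
t18.35 theta 1.470 r 66.4 yaw 2.9 F tool [ 0.1  8.4 -3.1] z 0.0570 w 0.0138 [ 0.4838 -0.082   0.057 ]
t18.45 theta 1.470 r 66.4 yaw 3.0 F tool [-0.1  6.9 -3.1] z 0.0569 w 0.0136 [ 0.4838 -0.082   0.0569]
```

```bash
python3 -m inch '[{"wx":0,"wy":0,"wz":2,"x":0,"y":-0.23,"z":0,"jaw":10},{"wx":0,"wy":0,"wz":0,"x":0,"y":0,"z":0,"jaw":10}]' >/dev/null; python3 tf.py;python3 -m inch '[{"wx":0,"wy":0,"wz":0,"x":0,"y":0,"z":0,"jaw":10}]' >/dev/null; python3 tf.py;python3 -m inch '[{"wx":0,"wy":0,"wz":0,"x":0,"y":0,"z":0,"jaw":10}]' >/dev/null; python3 tf.py
```

```text
t18.65 theta 1.505 r 66.4 yaw 0.9 F tool [ 0.6  7.7 -2.5] z 0.0569 w 0.0136 [ 0.4837 -0.0797  0.0569]
t18.75 theta 1.505 r 66.4 yaw 1.0 F tool [-0.9  6.6 -3.3] z 0.0570 w 0.0136 [ 0.4836 -0.0797  0.057 ]
t18.85 theta 1.504 r 66.4 yaw 1.0 F tool [-0.2  7.7 -3.2] z 0.0570 w 0.0138 [ 0.4836 -0.0798  0.057 ]
```

```bash
python3 -m inch '[{"wx":0,"wy":0,"wz":2,"x":0,"y":-0.23,"z":0,"jaw":10}]' >/dev/null; python3 tf.py;python3 -m inch '[{"wx":0,"wy":0,"wz":0,"x":0,"y":0,"z":0,"jaw":10}]' >/dev/null; python3 tf.py
```

```text
t18.95 theta 1.535 r 66.4 yaw -1.1 F tool [ 0.1  9.2 -2.8] z 0.0570 w 0.0135 [ 0.4836 -0.0777  0.057 ]
t19.05 theta 1.539 r 66.4 yaw -1.1 F tool [ 0.7  7.4 -2.9] z 0.0570 w 0.0133 [ 0.4836 -0.0774  0.057 ]
```

```bash
python3 -m inch '[{"wx":0,"wy":0,"wz":2,"x":0,"y":-0.23,"z":0,"jaw":10}]' >/dev/null; python3 tf.py;python3 -m inch '[{"wx":0,"wy":0,"wz":0,"x":0,"y":0,"z":0,"jaw":10}]' >/dev/null; python3 tf.py;python3 -m inch '[{"wx":0,"wy":0,"wz":0,"x":0,"y":0,"z":0,"jaw":10}]' >/dev/null; python3 tf.py
```

```text
t19.15 theta 1.570 r 66.4 yaw -3.1 F tool [-1.   9.2 -3.3] z 0.0570 w 0.0135 [ 0.4836 -0.0754  0.057 ]
t19.25 theta 1.574 r 66.5 yaw -3.1 F tool [ 0.2  8.2 -2. ] z 0.0569 w 0.0135 [ 0.4836 -0.0751  0.0569]
t19.35 theta 1.574 r 66.5 yaw -3.0 F tool [-0.4  6.2 -2.8] z 0.0569 w 0.0132 [ 0.4835 -0.0751  0.0569]
```

```bash
python3 -m inch '[{"wx":0,"wy":0,"wz":0.5,"x":0,"y":-0.06,"z":0,"jaw":10}]' >/dev/null; python3 tf.py;python3 -m inch '[{"wx":0,"wy":0,"wz":0.5,"x":0,"y":-0.06,"z":0,"jaw":10}]' >/dev/null; python3 tf.py;python3 -m inch '[{"wx":0,"wy":0,"wz":0.5,"x":0,"y":-0.06,"z":0,"jaw":10}]' >/dev/null; python3 tf.py;python3 -m inch '[{"wx":0,"wy":0,"wz":0.5,"x":0,"y":-0.06,"z":0,"jaw":10}]' >/dev/null; python3 tf.py
```

```text
t19.45 theta 1.580 r 66.5 yaw -3.5 F tool [-0.   9.5 -3.3] z 0.0569 w 0.0137 [ 0.4836 -0.0747  0.0569]
t19.55 theta 1.589 r 66.5 yaw -4.0 F tool [ 0.  10.3 -3.9] z 0.0570 w 0.0137 [ 0.4836 -0.0742  0.057 ]
t19.65 theta 1.597 r 66.5 yaw -4.5 F tool [-0.4  9.4 -3. ] z 0.0569 w 0.0140 [ 0.4836 -0.0736  0.0569]
t19.75 theta 1.606 r 66.4 yaw -5.0 F tool [-0.7 10.  -3.7] z 0.0570 w 0.0136 [ 0.4836 -0.073   0.057 ]
```

The slow turning force is about 9.6 N, so the clamp is firmly tight. I'll unload the tool, open the jaw and lift.

```bash
python3 -m inch '[{"wx":0,"wy":0,"wz":0,"x":0,"y":0.08,"z":0,"jaw":10}]' >/dev/null; python3 tf.py;python3 -m inch '[{"wx":0,"wy":0,"wz":0,"x":0,"y":0.08,"z":0,"jaw":10}]' >/dev/null; python3 tf.py
```

```text
t19.85 theta 1.604 r 66.5 yaw -5.1 F tool [ 1.2 -0.1 -3.7] z 0.0569 w 0.0137 [ 0.4836 -0.0731  0.0569]
t19.95 theta 1.600 r 66.5 yaw -5.1 F tool [ 1.2 -1.7 -5.5] z 0.0569 w 0.0134 [ 0.4836 -0.0734  0.0569]
```

Unloaded. Opening to 40 % (35 mm), then lifting.

```bash
python3 -m inch '[{"wx":0,"wy":0,"wz":0,"x":0,"y":0,"z":0,"jaw":35},{"wx":0,"wy":0,"wz":0,"x":0,"y":0,"z":0,"jaw":35},{"wx":0,"wy":0,"wz":0,"x":0,"y":0,"z":0,"jaw":35},{"wx":0,"wy":0,"wz":0,"x":0,"y":0,"z":0,"jaw":35}]' >/dev/null; python3 tf.py;python3 -m inch '[{"wx":0,"wy":0,"wz":0,"x":0,"y":0,"z":-1.5,"jaw":35},{"wx":0,"wy":0,"wz":0,"x":0,"y":0,"z":-3,"jaw":35},{"wx":0,"wy":0,"wz":0,"x":0,"y":0,"z":-4,"jaw":35},{"wx":0,"wy":0,"wz":0,"x":0,"y":0,"z":-4,"jaw":35},{"wx":0,"wy":0,"wz":0,"x":-4,"y":0,"z":-3,"jaw":35}]'
python3 - <<'E'
from h import *
p,d,c=grab('wrist');W=worldmap(d,c);hsv=cv2.cvtColor(p,cv2.COLOR_BGR2HSV)
f=W[(hsv[...,0]>100)&(hsv[...,0]<125)&(hsv[...,1]>120)&(abs(W[...,2]-.057)<.003)]
print(len(f),np.percentile(f,[1,99],0)); a=np.polyfit(f[:,1],f[:,0],1); print(np.degrees(np.arctan(a[0])))
m=(W[...,2]>.072)&(W[...,2]<.085)&(abs(W[...,0]-.485)<.02)&(abs(W[...,1]+.075)<.03)
print(m.sum(),W[m].mean(0))
cv2.imwrite('pics/w5.png',p)
E
```

```text
t20.35 theta 1.600 r 67.3 yaw -5.2 F tool [-0.4 -0.5  0. ] z 0.0562 w 0.0306 [ 0.4827 -0.0734  0.0562]
clock: 20.85
ee_pos: [0.4474, -0.0705, 0.2144]
tcp_rot: [0.999, -0.045, 0.003, 0.0]
ft_force: [-0.2, 0.3, 0.5]
gripper_width: 0.031
grip_force: 0.0
1168 [[ 0.61119268 -0.06955956  0.05414863]
 [ 0.61986074  0.0639194   0.05839958]]
2.3983310941044595
184 [ 0.48376787 -0.07320043  0.07918786]
```

View pics/w5.png

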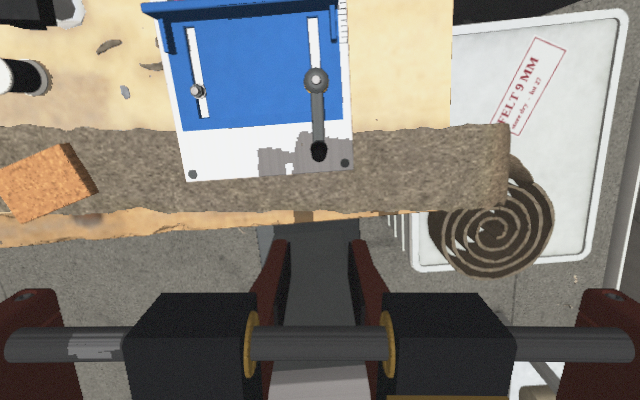

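The lever points back toward the robot (handle at (318,150)) and the robot is clear of it. The flange is cut off at the image's top, so I'll check it once from further forward.

```bash
python3 -m inch '[{"wx":0,"wy":0,"wz":0,"x":4,"y":-1,"z":0,"jaw":35},{"wx":0,"wy":0,"wz":0,"x":4,"y":-1,"z":0,"jaw":35},{"wx":0,"wy":0,"wz":0,"x":4,"y":-1,"z":0,"jaw":35},{"wx":0,"wy":0,"wz":0,"x":0,"y":0,"z":0,"jaw":35},{"wx":0,"wy":0,"wz":0,"x":0,"y":0,"z":0,"jaw":35}]' |grep -E 'ee|ft'
python3 - <<'E'
from h import *
p,d,c=grab('wrist');W=worldmap(d,c);hsv=cv2.cvtColor(p,cv2.COLOR_BGR2HSV)
f=W[(hsv[...,0]>95)&(hsv[...,0]<128)&(hsv[...,1]>100)&(abs(W[...,2]-.057)<.003)]
print(len(f),np.percentile(f,[1,99],0)); a=np.polyfit(f[:,1],f[:,0],1); print(np.degrees(np.arctan(a[0])))
red=((hsv[...,0]<8)|(hsv[...,0]>172))&(hsv[...,1]>130)&(hsv[...,2]>60)&(abs(W[...,2]-.042)<.003)
n,l,st,ce=cv2.connectedComponentsWithStats(red.astype(np.uint8))
for i in range(1,n):
    if st[i,4]>30:
        P=W[l==i]; y=P[:,1].mean(); g=f[abs(f[:,1]-y)<.012]
        print('pin',P.mean(0),'near',P.mean(0)[0]-.006,'flange far',np.percentile(g[:,0],98), 'mid',g[:,0].mean())
E
```

```text
ee_pos: [0.5649, -0.0506, 0.2103]
ft_force: [-1.8, -0.1, -0.5]
1518 [[ 0.61165582 -0.10045008  0.05434989]
 [ 0.62076749  0.06350446  0.05804936]]
0.8906044198907712
pin [ 0.62543288 -0.07284912  0.04137558] near 0.6194328785278557 flange far 0.6191770783690851 mid 0.6154725160189404
pin [0.62707365 0.03647461 0.0412277 ] near 0.6210736472938264 flange far 0.6208314395888749 mid 0.6170975531761993
```

The flange is flush and square on both pins (0.89° against 0.86° for the pin line), and the gripper is clear. Handing in.

```bash
python3 -c "from cell import *;print(job_done())"
```

```text
the job is handed in; nothing more can be done
None
```

The job is handed in after about 21 s of the 70 s allowed: the fence was pressed on both red pins with about 10 N and still sits flush and square, the clamp lever turned with about 9.6 N at the end, the gripper is clear, and I kept away from the sanding block, tape and spool; no verdict was shown.

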